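# Clamp two jars on the laboratory shaker

### The arm

A 6-joint arm with a two-finger parallel gripper is mounted at the origin on the work surface. World frame = base frame: x ahead of the robot, y to its left, z up, the work surface at z = 0. Lengths are in m, angles in rad, forces in N, time in s.
With the tool pointing down it reaches from about 0.325 to 0.925 m from the base axis. Payload 3.1 kg.
Tool frame: the origin (TCP) lies at the very end of the fingers, on their centre line; the grasp point (between the pads) lies 19 mm behind it; z points along the fingers, y is the line along which they close (so a half turn about z gives the same grasp; the last joint's range is limited). The gripper opens to 85 mm and grips with 20 to 120 N. Pads are 22 mm wide; open, the fingers measure 114 mm over their backs; the gripper's body (76 mm by 85 mm) begins 54 mm behind the grasp point. The pads swing forward as they close: fully open they stand 13 mm farther back than shut.
Start: joints at [-1.403, 0.217, 1.613, -0, 1.311, -0.112], TCP at [0.173, -0.601, 0.211] pointing down, gripper open.
Joint ranges: [-2.75, 2.75], [-0.78, 2.1], [0.31, 2.55], [-1.13, 4.27], [0.13, 2.63], [-2.58, 2.58]. Speed limits (rad/s): [2.79, 2.79, 3.14, 3.14, 3.14, 3.14].

### API

Orientations are given as a unit quaternion [w, x, y, z].
In Python, from rig import telemetry, imaging, bot gives the robot as it stands.
- The arm moves only by the shell command python3 -m creep 'ROWS' [FORCE]. ROWS is a JSON object of lists of equal length, an entry for each row: "rotation": the turn, a rotation vector about the tool's x, y, z in units of 6 degrees (1.0 is 6 degrees), a list of three; "delta_pos": the shift along the tool's x, y, z in units of 50 mm (1.0 is 50 mm), a list of three; "fingers": the closure, from -1 (fully open) to 1 (shut). In form: {"rotation": [[rx, ry, rz], ...], "delta_pos": [[dx, dy, dz], ...], "fingers": [fingers, ...]}. A call has 1 to 12 rows; each row shifts and turns the commanded pose from where the row before left it, along the tool's axes as they then stand; what a row does not reach is not made up. A row lasts 1/8 s, in which the tool goes at most 62.5 mm and 10.7 degrees, less where a joint would pass 70% of its speed; a pose out of reach is approached as far as the arm can. A call is refused whole if a number of a shift passes 1 or a number of a turn 1, either way. A call with a gripper value outside its range is refused whole. The fingers move at their own pace and stop on an object; FORCE is the grip in N (left out, the last holds). Time passes only in rows, so rows that do not move let the fingers close. It gives the time, the measured TCP pose, the force, the opening and the grip force at its end, in the units of the state.
- telemetry.get_obs(): the state, without advancing time (a new reading comes with each control period).
- imaging.grab_frame(name): name is "scene" or "top" or "wrist"; returns a dict with "image" (420x560x3 uint8, red, green, blue), "K" (3x3 intrinsics, pixels), "dist_coeffs" ([k1, k2, p1, p2, k3] as OpenCV has them; the pictures are not rectified), "rvec" (rotation vector, rad) and "tvec" (3), from world to camera coordinates, as OpenCV has them; the wrist camera has in their place "hand_eye" (4x4, takes a point from camera to tool coordinates, whose origin is the TCP and whose axes are the flange's). Camera axes: x right, y down, z forward; pixel columns grow to the right and rows downward; lengths in m; the calibration is good to about 2 mm. A picture is of the moment at which its call begins: read the wrist's pose just before it. There is no depth.
- bot.sign_off(): hands the job in; it is judged then, once.
Trained networks look in a picture, given as the dict that the camera call returned (one of the last four; its "shot" number tells which), for a name from the list of things; names that differ only in an ending like _2 or _b are one class to them, and where a whole thing is asked for, a point or a joint stands for the part that bears it (a point fixed in the world has none). Each returns a list of dicts, best first, with "confidence" (0 to 1); they miss things now and then, are a little off and sometimes report something else, mostly with a low value. They report only what shows in the picture. A call takes as long as a camera call. They do not tell look-alikes from the thing itself.
- imaging.trace(picture, target): "mask" (420x560 bool, what is visible of it) and "point" ([column, row] in pixels, amid what is visible of it).
The state is a dict: "time": time; "joint_positions": joint angles; "joint_vel": joint speeds; "tau": joint torques, N m; "tool_pos": TCP position; "tool_rot": TCP orientation; "force": force on the tool from outside, world axes, zero at the start; "moment": the same for the moment, N m; "opening": finger opening in m; "finger_force": force on a finger pad.
Only numpy, scipy, OpenCV 4.12 (cv2) and the standard library are available. Lean on these libraries where they do the work, as an engineer would, in place of code of your own. Each camera call takes 0.05 s, during which the arm holds its last target. There are 200 camera calls.

### The job

Clamp the two jars on the shaker: slide the clamp bar along its rails until both jars stand snug between it and the rear bar, keeping them upright. Then turn the bar's T-handled screw backward (anticlockwise) until its thread start drops, and only then drive it forward fully home, without cross-threading it. Leave the glassware round the shaker alone.

Things in the scene. Friction and masses are not known exactly. Their poses are not given: they have to be found in the camera images.
- shaker: White benchtop shaker, 340 mm (x) by 350 mm (y); origin under its centre on the bench, x along its rails away from the robot's side, z up. Fixed. Flat tray (330 x 370 mm), top 125 mm above the bench. A rail runs along x at each side (165 mm left and right of the centre line); the clamp bar (near) and the rear bar (far) span from rail to rail.
- clamp_face (a point): Centre of the clamp bar's far face, on the shaker's centre line, 170 mm above the bench; axes as the shaker. Black bar 16 mm thick (x), 16 mm high, 296 mm long (y); its near face, 16 mm nearer the robot, may be pushed. It slides along x against about 8 N plus the jars. Its end carriages, 52 by 44 mm, stand over the rails, tops 182 mm above the bench; the screw is on the right-hand (-y) one.
- rear_face (a point): Centre of the rear bar's near face, same height, axes, section and length as the clamp bar. The rear bar is locked and does not move. With the jars snug, clamp_face stands 80 mm (one jar diameter) before this point along x.
- jar_blue_mid (a point): Centre, half-way up, of the white jar with the blue screw cap, on the screw's side: 80 mm diameter up to 64 mm, cap 68 mm diameter, 92 mm tall in all, about 0.3 kg, loose on the tray between the bars; slides when the bar pushes it. z is up.
- jar_green_mid (a point): Centre, half-way up, of the white jar with the green screw cap, farther from the screw: 80 mm diameter up to 64 mm, cap 68 mm diameter, 92 mm tall in all, about 0.3 kg, loose on the tray between the bars; slides when the bar pushes it. z is up.
- screw_bar (a point): Centre of the clamp screw's T-handle, on the screw's vertical axis; rides with the clamp bar. The handle is a 10 mm round steel bar along this point's x, 108 mm over its red 14 mm end balls; hub 21 mm diameter, 11 mm below to 11 mm above the point. 203 mm above the bench when home, 213 to 214 mm at the start. Boss below: 30 mm diameter, top 190 mm above the bench. About 0.03 N m turns it.
- screw (a joint): Turn of the screw (rad), growing anticlockwise from above (backward). 0 = home, at a firm stop, handle along the rails. Starts at 4.0 to 5.4, resting unstarted on its nut. The thread start (single, right-hand, 6 mm a turn) lies 0.4 to 1.9 rad further anticlockwise: there it drops 6 mm. Then it needs about 6 rad clockwise to come home. Driven clockwise before dropping it crosses threads and binds.
- screw_lift (a joint): Height of the screw above home (m): 0 = home, hub down on the boss; 0.0098 to 0.0112 at the start, rising to 0.0116 just before the thread start drops, 0.0056 just after, then 0.00095 less for each rad clockwise.
- cylinder_mid (a point): Centre, half-way up, of the glass measuring cylinder: tube 38 mm diameter (blue ring 47 mm), foot 84 mm, 328 mm tall, loose on the bench at the right or left of the shaker; bystander. z is up.
- reagent_mid (a point): Centre, half-way up, of the amber reagent bottle with a blue cap: 86 mm diameter, 185 mm tall, loose on the bench on the other side of the shaker; bystander. z is up.
- flask_mid (a point): Centre, half-way up, of the stoppered conical flask: 86 mm diameter at its foot, 167 mm tall, loose on the bench to the left of the shaker; bystander. z is up.
Mind the look-alikes: they are no part of the job. Of the things that look like the part that bears reagent_mid, take the one that is farthest from the robot's base at the start.

How it is judged:
On the way, in this order (a step that is already met when the one before it is completed fails the run):
1. the clamp bar has been slid up to the jars: the bars are less than 82 mm apart with both jars upright between them (x of clamp_face in the frame of rear_face above -0.082 m and angle between each of jar_blue_mid, jar_green_mid's own z axis and vertical below 0.1 rad), for 0.2 s.
2. the screw has been turned backward until its thread start has dropped (value of joint screw_lift below 0.0075 m and value of joint screw above 4.6 rad), for 0.1 s.
At the end, for the whole second after the job is handed in: The screw is home (within 0.3 rad of its stop and 0.6 mm of fully down), the bars are less than 82.5 mm apart with both jars upright and snug between them, and the glassware round the shaker still stands (value of joint screw below 0.3 rad and value of joint screw_lift below 0.0006 m and x of clamp_face in the frame of rear_face above -0.0825 m and angle between each of jar_blue_mid, jar_green_mid, cylinder_mid, reagent_mid, flask_mid's own z axis and vertical below 0.1 rad and x of jar_blue_mid in the frame of rear_face between -0.0445 and -0.037 m and x of jar_green_mid in the frame of rear_face between -0.0445 and -0.037 m); the robot touches nothing.
It fails at once if the screw was cross-threaded: driven forward (clockwise) before its thread start had dropped (value of joint screw below 3.45 rad and value of joint screw_lift above 0.0075 m).
It fails at once if a jar was tipped by more than 0.35 rad (angle between any of jar_blue_mid, jar_green_mid's own z axis and vertical above 0.35 rad).
It fails at once if a piece of glassware round the shaker was moved by more than 30 mm or tipped (distance of any of cylinder_mid, reagent_mid, flask_mid from where it was at the start of the episode above 0.03 m).
It also fails if it takes over 67 s, if anything falls off the work surface, if the arm or the gripper's body presses on something with over 40 N, if the wrist force passes 120 N, or if a joint passes its speed limit or range.

## Working session

There is one attempt and no reset: what is moved stays moved. The work goes in short steps, Python scripts to look and compute and a shell command to move; the robot and the scene stay as the last step left them, time stands still between calls to the robot, and variables do not carry over. Pictures are saved under pics/ and viewed, at most 10 in all, crops included, and the job is handed in when it is done.

```bash
mkdir -p pics; ls; cat > h.py <<'E'
import numpy as np, cv2
from rig import telemetry, imaging, bot
from scipy.spatial.transform import Rotation as R
def ray(f, px):
    p=cv2.undistortPoints(np.array([[px]],float),f["K"],np.array(f["dist_coeffs"]))[0,0]
    Rm=cv2.Rodrigues(np.array(f["rvec"],float))[0]; t=np.array(f["tvec"],float).ravel()
    return -Rm.T@t, Rm.T@np.array([p[0],p[1],1.])
def atz(f,px,z):
    c,d=ray(f,px); return c+d*(z-c[2])/d[2]
def proj(f,P):
    return cv2.projectPoints(np.array(P,float).reshape(-1,3),np.array(f["rvec"],float),np.array(f["tvec"],float),f["K"],np.array(f["dist_coeffs"]))[0][:,0]
def wristify(f,o):
    q=o["tool_rot"]; T=np.eye(4); T[:3,:3]=R.from_quat([q[1],q[2],q[3],q[0]]).as_matrix(); T[:3,3]=o["tool_pos"]
    X=np.linalg.inv(T@np.array(f["hand_eye"])); f["rvec"]=cv2.Rodrigues(X[:3,:3])[0]; f["tvec"]=X[:3,3]; return f
def save(f,n): cv2.imwrite("pics/"+n,cv2.cvtColor(f["image"],cv2.COLOR_RGB2BGR))
E
python3 - <<'E'
from h import *
print(telemetry.get_obs())
for cam in ["scene","top"]:
    f=imaging.grab_frame(cam); save(f,cam+"0.png")
    print(cam, ray(f,[280,210])[0])
    for n in ["shaker","clamp_face","rear_face","jar_blue_mid","jar_green_mid","screw_bar","cylinder_mid","reagent_mid","flask_mid"]:
        try:
            r=imaging.trace(f,n)
            for d in r[:4]:
                m=np.argwhere(d["mask"]); print(n,round(d["confidence"],2),np.round(d["point"],1),m.min(0)[::-1],m.max(0)[::-1], np.round(atz(f,d["point"],0.17),3))
        except Exception as e: print(n,e)
E
```

```text
pics
{'time': 0.0, 'joint_positions': array([-1.40318552e+00,  2.17754827e-01,  1.61494827e+00,  1.43896367e-05,
        1.31127916e+00, -1.12237126e-01]), 'joint_vel': array([-0.00093208,  0.00124335, -0.00066156, -0.00104965,  0.00054741,
        0.00127184]), 'tau': array([-1.66195645e-03, -3.96848702e+01, -3.03853726e+01, -3.67046650e-04,
        9.86913219e-03,  9.61133466e-07]), 'tool_pos': array([ 0.1724889 , -0.59982545,  0.20916053]), 'tool_rot': array([-1.19453282e-03,  9.90226155e-01,  1.39465888e-01, -2.61269446e-05]), 'force': array([-0.26122153,  0.22851871,  0.23448227]), 'moment': array([ 0.01677935, -0.03808055,  0.05055898]), 'finger_force': 0.0, 'opening': 0.0855919898194551}
scene [1.12934289 0.26397388 1.34207691]
shaker 0.59 [250.6 268.3] [166 183] [324 333] [0.655 0.009 0.17 ]
clamp_face 0.69 [248.  199.9] [170 185] [325 219] [ 0.473 -0.072  0.17 ]
rear_face 0.89 [240.1 283.3] [166 265] [322 299] [ 0.7  -0.    0.17]
rear_face 0.7 [190.1 186.5] [169 184] [210 193] [ 0.487 -0.234  0.17 ]
jar_blue_mid 0.56 [225.4 239.7] [209 220] [241 261] [ 0.603 -0.081  0.17 ]
j
[... 919 characters left out ...]
.  138.3] [314 115] [353 158] [ 0.603 -0.089  0.17 ]
jar_green_mid 0.67 [278.6 151.9] [260 128] [299 170] [0.576 0.03  0.17 ]
screw_bar 0.67 [404.9 171.3] [380 162] [429 185] [ 0.532 -0.229  0.17 ]
screw_bar 0.51 [444.2 125.6] [407  86] [493 156] [ 0.626 -0.313  0.17 ]
cylinder_mid 0.75 [446.9 126.9] [407  86] [494 156] [ 0.624 -0.319  0.17 ]
reagent_mid 0.92 [179.3 221.9] [156 202] [202 242] [0.434 0.234 0.17 ]
reagent_mid 0.91 [387.7 293.1] [365 271] [414 313] [ 0.285 -0.185  0.17 ]
reagent_mid 0.72 [136.8 309.4] [115 287] [167 333] [0.261 0.317 0.17 ]
reagent_mid 0.69 [174.8 152.8] [156 134] [198 173] [0.577 0.244 0.17 ]
flask_mid 0.73 [174.4 152.1] [156 135] [198 175] [0.578 0.245 0.17 ]
```

View pics/scene0.png

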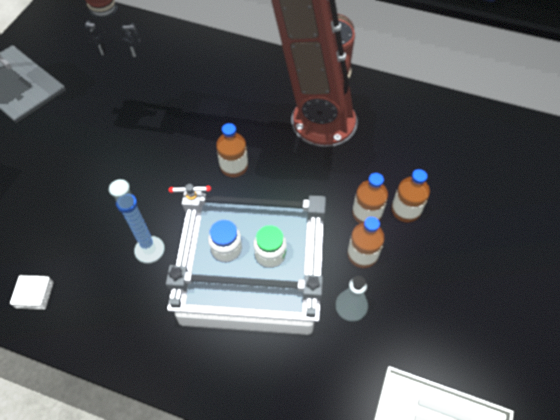

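View pics/top0.png

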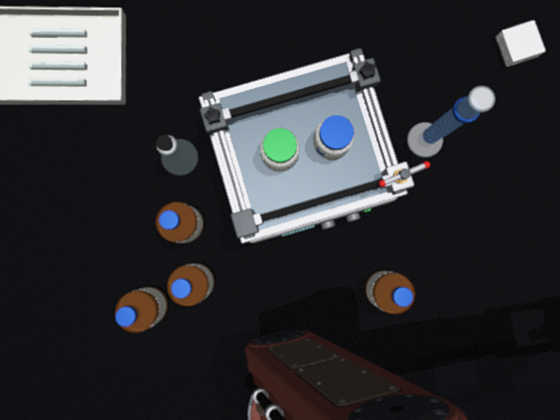

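The scene view shows the shaker amid the picture: the clamp bar is near the robot and the screw T-handle sits at about (190,188). The top view shows the screw at about (404,174), its handle across the rails, with the cylinder foot at (425,140). The bottle at (390,292) lies on the robot's side.

```bash
python3 - <<'E'
from h import *
a=cv2.imread("pics/top0.png")[40:250,190:500]; b=cv2.imread("pics/scene0.png")[170:340,100:330]
cv2.imwrite("pics/topc.png",cv2.resize(a,None,fx=2.5,fy=2.5,interpolation=cv2.INTER_CUBIC))
cv2.imwrite("pics/scec.png",cv2.resize(b,None,fx=3.4,fy=3.4,interpolation=cv2.INTER_CUBIC))
E
```

```text
(no output)
```

View pics/topc.png

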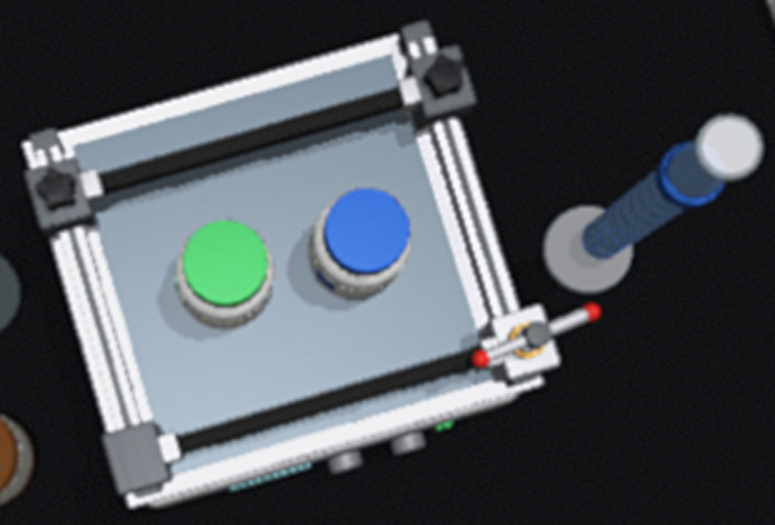

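View pics/scec.png

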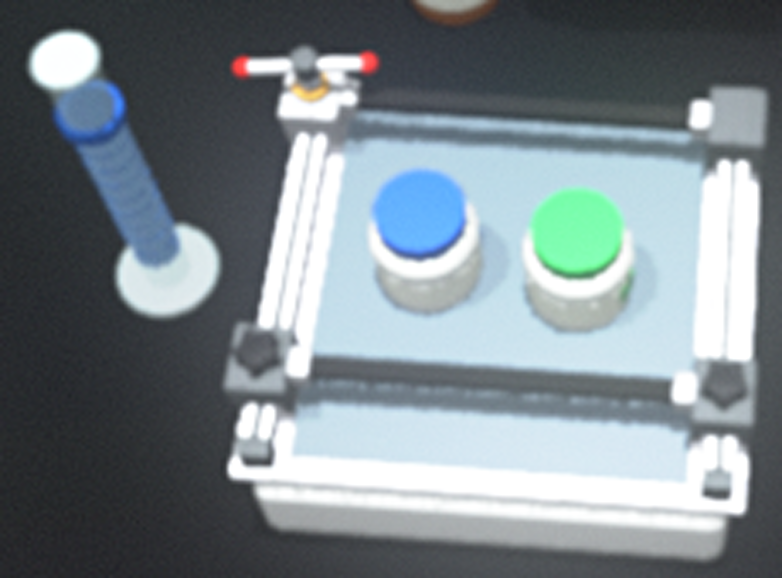

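The crops show the handle balls (top crop (481,358) and (593,311), scene crop (242,67) and (369,61)), the bar ends and the cylinder foot (top crop (588,250)) clearly enough to measure.

```bash
python3 - <<'E'
from h import *
ft=imaging.grab_frame("top"); fs=imaging.grab_frame("scene")
T=lambda u,v:(190+u/2.5,40+v/2.5); S=lambda u,v:(100+u/3.4,170+v/3.4)
def tri(a,b):
    c1,d1=ray(ft,a); c2,d2=ray(fs,b); d1/=np.linalg.norm(d1); d2/=np.linalg.norm(d2)
    A=np.stack([d1,-d2],1); s=np.linalg.lstsq(A,c2-c1,rcond=None)[0]; p,q=c1+s[0]*d1,c2+s[1]*d2
    return (p+q)/2, np.linalg.norm(p-q)
np.set_printoptions(precision=4,suppress=True)
# far-end ball / inner ball
print("balls",tri(T(593,311),S(242,67)),tri(T(481,358),S(369,61)))
print("hubtop",tri(T(538,333),S(304,60)))
A=[atz(ft,T(180,442),.178),atz(ft,T(481,357),.178),atz(ft,T(103,183),.178),atz(ft,T(403,98),.178)]
for a in A: print(a)
for i in (0,2):
    d=A[i]-A[i+1]; print("len",np.linalg.norm(d),"yaw",np.degrees(np.arctan2(-d[0],d[1])))
yaw=np.mean([np.arctan2(-(A[i]-A[i+1])[0],(A[i]-A[i+1])[1]) for i in (0,2)])
ex=np.array([np.cos(yaw),np.sin(yaw),0]); ey=np.array([-ex[1],ex[0],0])
mc,mr=(A[0]+A[1])/2,(A[2]+A[3])/2
print("yaw",yaw,"clamp mid",mc,"rear mid",mr,"centre gap",(mr-mc)@ex,"lat",(mr-mc)@ey,"ey",ey)
print("cyl foot",atz(ft,T(588,250),.005),atz(fs,S(168,268),.005))
print("cyl top",tri(T(730,146),S(66,60)))
for nm,z,pt,ps in [("blue",.217,T(367,230),S(420,212)),("green",.217,T(226,262),S(577,231))]:
    p=atz(ft,pt,z); print(nm,p,atz(fs,ps,z),"rel rear",(p-mr)@ex,(p-mr)@ey)
for p in [(404,298),(168,219),(180,288),(125,316),(166,144)]: print("cap",atz(ft,p,.185 if p[0]!=166 else .165))
c=atz(fs,S(304,60),.225)
E
```

```text
balls (array([ 0.5378, -0.2586,  0.2151]), np.float64(0.004672320146771852)) (array([ 0.5014, -0.1693,  0.2179]), np.float64(0.0043375803385480105))
hubtop (array([ 0.52  , -0.2136,  0.2225]), np.float64(0.0035822490551610446))
[0.4418 0.0659 0.178 ]
[ 0.508  -0.1805  0.178 ]
[0.6562 0.1268 0.178 ]
[ 0.7249 -0.1221  0.178 ]
len 0.25514104197773535 yaw 15.047048485073114
len 0.2582095705869426 yaw 15.429570357900937
yaw 0.26595867184262095 clamp mid [ 0.4749 -0.0573  0.178 ] rear mid [0.6906 0.0024 0.178 ] centre gap 0.22376977151562352 lat 0.0008740664139180784 ey [-0.2628  0.9648  0.    ]
cyl foot [ 0.6332 -0.3251  0.005 ] [ 0.6306 -0.3216  0.005 ]
cyl top (array([ 0.6331, -0.3211,  0.3284]), np.float64(0.004639182631341567))
blue [ 0.6052 -0.0847  0.217 ] [ 0.6073 -0.0794  0.217 ] rel rear -0.1052663930014232 -0.06163300154551675
green [0.581  0.0271 0.217 ] [0.5829 0.0325 0.217 ] rel rear -0.09924415056005399 0.05261598367652595
cap [ 0.2766 -0.2138  0.185 ]
cap [0.4395 0.2537 0.185 ]
cap [0.3027 0.229  0.185 ]
cap [0.2509 0.3351 0.185 ]
cap [0.5961 0.2628 0.165 ]
```

```bash
python3 -m creep '{"rotation":[[0,0,0],[0,0,0],[0,0,0],[0,0,0],[0,0,0],[0,0,0],[0,0,0],[0,0,0],[0,0,0],[0,0,0],[0,0,0],[0,0,0]],"delta_pos":[[0,0,-1],[0,0,-1],[0.75,-0.8,0],[0.75,-0.8,0],[0.75,-0.8,0],[0.75,-0.8,0],[0.75,-0.8,0],[0.75,-0.8,0],[0.75,-0.8,0],[0.75,-0.8,0],[0.75,-0.8,0],[0.75,-0.8,0]],"fingers":[1,1,1,1,1,1,1,1,1,1,1,1]}' 40
cat > rel.py <<'E'
# prints pose and offset to a world target in tool axes, units of 50 mm: python3 rel.py x y z [psi_deg]
import sys; from h import *
np.set_printoptions(precision=4,suppress=True)
o=telemetry.get_obs(); q=o["tool_rot"]; M=R.from_quat([q[1],q[2],q[3],q[0]]).as_matrix()
t=np.array([float(v) for v in sys.argv[1:4]])
psi=np.degrees(np.arctan2(M[1,0],M[0,0]))
print("t",o["time"],"pos",o["tool_pos"],"psi",psi,"F",o["force"],"M",o["moment"],"open",o["opening"],"grip",o["finger_force"],"j",o["joint_positions"])
print("units",M.T@(t-o["tool_pos"])/.05, "tool z",M[:,2])
if len(sys.argv)>4: print("rz rows", -(float(sys.argv[4])-psi)/6)
E
python3 rel.py 0.4332 -0.0686 0.166
```

```text
time: 2.6
tool_pos: [0.4232, -0.1111, 0.3109]
tool_rot: [0.0, 0.99, 0.139, 0.001]
force: [0.2, -1.0, 0.3]
opening: 0.0001
finger_force: 0.0
t 2.6 pos [ 0.4232 -0.1111  0.3109] psi 16.024476055610418 F [ 0.2362 -0.9588  0.3084] M [ 0.0105 -0.041   0.0341] open 8.856789585121575e-05 grip 0.0 j [-0.4173 -0.2703  1.9037 -0.0001  1.5067  0.8739]
units [ 0.4234 -0.7641  2.8985] tool z [ 0.0014 -0.0007 -1.    ]
```

```bash
python3 -m creep '{"rotation":[[0,0,0],[0,0,0],[0,0,0],[0,0,0],[0,0,0],[0,0,0]],"delta_pos":[[0.42,-0.76,0],[0,0,0.9],[0,0,0.9],[0,0,0.7],[0,0,0.4],[0,0,0]],"fingers":[1,1,1,1,1,1]}'
python3 rel.py 0.467 -0.0594 0.166
python3 - <<'E'
from h import *
f=imaging.grab_frame("top"); cv2.imwrite("pics/topd.png",cv2.cvtColor(cv2.resize(f["image"][40:250,190:500],None,fx=2.5,fy=2.5),cv2.COLOR_RGB2BGR))
E
```

```text
time: 3.35
tool_pos: [0.4306, -0.0698, 0.1637]
tool_rot: [-0.001, 0.99, 0.139, -0.002]
force: [0.2, -0.5, 0.9]
opening: 0.0002
finger_force: 0.0
t 3.35 pos [ 0.4306 -0.0698  0.1637] psi 16.033742008789236 F [ 0.2003 -0.5277  0.9098] M [ 0.0087  0.0332 -0.013 ] open 0.00024198148401217246 grip 0.0 j [-0.3219 -0.1499  2.0825 -0.      1.2135  0.9691]
units [ 0.7574  0.0012 -0.0492] tool z [-0.0042  0.0014 -1.    ]
```

View pics/topd.png

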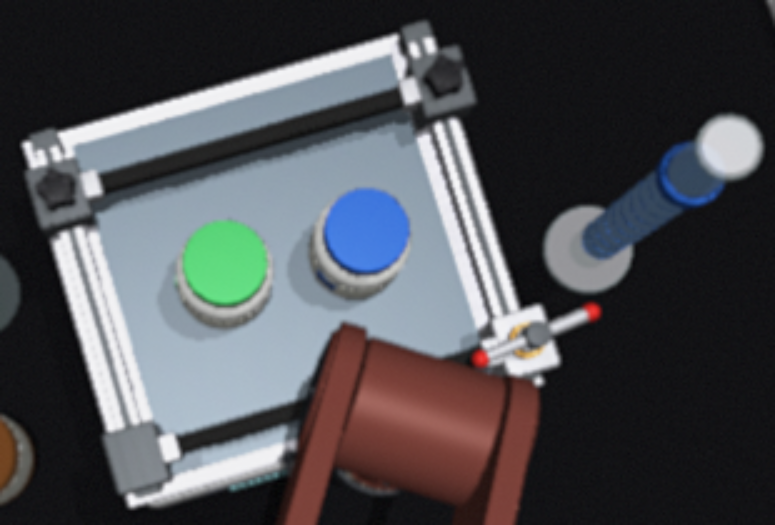

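The fingers are lowered behind the bar, with jars and bar unmoved. Pushing now.

```bash
python3 -m creep '{"rotation":[[0,0,0],[0,0,0],[0,0,0],[0,0,0],[0,0,0],[0,0,0],[0,0,0],[0,0,0],[0,0,0],[0,0,0],[0,0,0],[0,0,0]],"delta_pos":[[0.2,0,-0.02],[0.2,0,-0.02],[0.2,0,0],[0.2,0,0],[0.2,0,0],[0.2,0,0],[0.2,0,0],[0.2,0,0],[0.2,0,0],[0.2,0,0],[0.2,0,0],[0.2,0,0]],"fingers":[1,1,1,1,1,1,1,1,1,1,1,1]}'
python3 rel.py 0.5905 -0.026 0.166
```

```text
time: 4.9
tool_pos: [0.5482, -0.037, 0.1675]
tool_rot: [0.0, 0.99, 0.139, -0.0]
force: [-0.4, 0.5, -0.2]
opening: -0.0
finger_force: 0.0
t 4.9 pos [ 0.5482 -0.037   0.1675] psi 16.030770286239584 F [-0.4299  0.5352 -0.1983] M [-0.077   0.0141 -0.0136] open -2.188439324801927e-05 grip 0.0 j [-0.1952  0.0985  1.8323 -0.      1.2108  1.0958]
units [0.8733 0.021  0.0298] tool z [-0. -0. -1.]
```

```bash
python3 - <<'E'
from h import *
f=imaging.grab_frame("scene"); cv2.imwrite("pics/sced.png",cv2.cvtColor(cv2.resize(f["image"][150:340,100:340],None,fx=3.1,fy=3.1),cv2.COLOR_RGB2BGR))
E
```

```text
(no output)
```

View pics/sced.png

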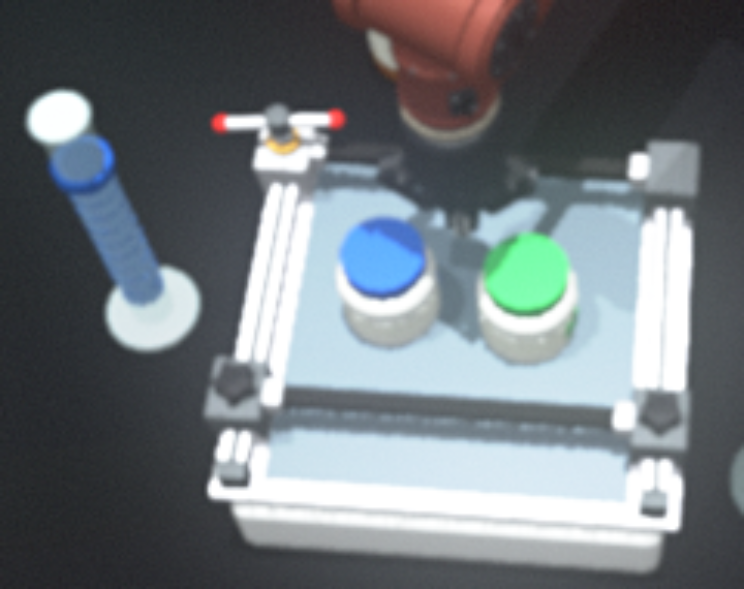

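The fingers at about (455,220) stand beyond the bar, and the bar, carriages and jars are unmoved (hub still at (278,115)). The bar was not where I assumed, or the fingers passed over it, so I check by triangulating the left carriage and the projected tool.

```bash
python3 - <<'E'
from h import *
np.set_printoptions(precision=4,suppress=True)
o=telemetry.get_obs(); ft=imaging.grab_frame("top"); fs=imaging.grab_frame("scene")
T=lambda u,v:(190+u/2.5,40+v/2.5); S=lambda u,v:(100+u/3.4,170+v/3.4)
def tri(a,b):
    c1,d1=ray(ft,a); c2,d2=ray(fs,b); s=np.linalg.lstsq(np.stack([d1,-d2],1),c2-c1,rcond=None)[0]
    return (c1+s[0]*d1+c2+s[1]*d2)/2
print("carriage L top",tri(T(137,452),S(738,115)))
print("rear R",tri(T(447,82),S(258,358)),"rear L",tri(T(60,195),S(723,392)))
print("boss",tri(T(528,343),S(309,92)))
print("tcp scene px",proj(fs,o["tool_pos"]),"in sced",(proj(fs,o["tool_pos"])-[100,150])*3.1)
yaw=.266; ex=np.array([np.cos(yaw),np.sin(yaw),0]); ey=np.array([-ex[1],ex[0],0]); mc=np.array([.4749,-.0573,0])
for z in (.162,.178):
  for dx in (-.008,.008):
    P=[mc+ex*dx+ey*v+[0,0,z] for v in (-.1,.1)]
    print(z,dx,"sced",((proj(fs,P)-[100,150])*3.1).round().tolist(),"topc",((proj(ft,P)-[190,40])*2.5).round().tolist())
w=wristify(imaging.grab_frame("wrist"),o); save(w,"wr0.png")
print("tcp in wrist",proj(w,o["tool_pos"]))
E
```

```text
carriage L top [0.4327 0.1035 0.1864]
rear R [ 0.7373 -0.156   0.1771] rear L [0.6472 0.1646 0.1733]
boss [ 0.5191 -0.2182  0.1736]
tcp scene px [[249.5121 227.8823]] in sced [[463.4876 241.4351]]
0.162 -0.008 sced [[360.0, 150.0], [591.0, 167.0]] topc [[448.0, 377.0], [216.0, 444.0]]
0.162 0.008 sced [[357.0, 166.0], [590.0, 182.0]] topc [[442.0, 359.0], [210.0, 425.0]]
0.178 -0.008 sced [[358.0, 140.0], [591.0, 157.0]] topc [[451.0, 375.0], [216.0, 443.0]]
0.178 0.008 sced [[355.0, 156.0], [590.0, 173.0]] topc [[446.0, 356.0], [210.0, 424.0]]
tcp in wrist [[282.2942 250.6435]]
```

View pics/wr0.png

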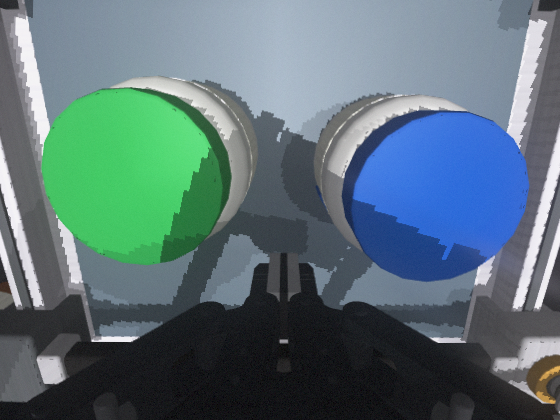

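```bash
python3 - <<'E'
from h import *
np.set_printoptions(precision=4,suppress=True)
o=telemetry.get_obs(); w=wristify(imaging.grab_frame("wrist"),o)
print("boss",atz(w,(550,383),.19),"postL",atz(w,(60,362),.17),"postR",atz(w,(500,365),.17))
print("green",atz(w,(137,175),.217),"blue",atz(w,(437,195),.217))
yaw=.266; ex=np.array([np.cos(yaw),np.sin(yaw),0]); ey=np.array([-ex[1],ex[0],0]); mc=np.array([.4749,-.0573,.178])
print(proj(w,[mc+ex*dx+ey*v for dx in (-.008,.008) for v in (-.12,-.05,0,.05,.12)]))
print("cam",ray(w,(280,210))[0], telemetry.get_obs()["time"])
for n in ("clamp_face","rear_face","screw_bar"):
    for d in imaging.trace(w,n)[:2]:
        m=np.argwhere(d["mask"]);print(n,d["confidence"],d["point"],m.min(0)[::-1],m.max(0)[::-1])
E
```

```text
boss [ 0.5191 -0.2069  0.19  ] postL [0.4339 0.078  0.17  ] postR [ 0.5091 -0.1937  0.17  ]
green [0.5853 0.0284 0.217 ] blue [ 0.6084 -0.0796  0.217 ]
[[473.8224 381.5425]
 [362.0182 381.5529]
 [281.0259 381.0105]
 [199.8003 380.0118]
 [ 86.9112 377.851 ]
 [479.3252 361.1643]
 [364.5405 361.026 ]
 [281.3338 360.4154]
 [197.8793 359.3813]
 [ 81.9438 357.228 ]]
cam [ 0.6238 -0.0156  0.3303] 5.15
clamp_face 0.84 [192.3, 348.3] [  0 294] [559 419]
rear_face 0.84 [541.8, 3.4] [0 0] [559  10]
rear_face 0.73 [555.3, 388.5] [547 375] [559 419]
screw_bar 0.67 [277.6, 151.1] [0 0] [559 419]
screw_bar 0.58 [555.5, 389.0] [546 375] [559 419]
```

Everything measured agrees: the bar really is where I put it, so the fingers passed over it without moving it. I lift, go back and retry lower, with short calls to watch the force.

```bash
python3 -m creep '{"rotation":[[0,0,0],[0,0,0],[0,0,0],[0,0,0],[0,0,0],[0,0,0],[0,0,0],[0,0,0]],"delta_pos":[[0,0,-0.7],[0,0,-0.7],[-0.8,0,0],[-0.8,0,0],[-0.7,0,0],[0,0,0.8],[0,0,0.85],[0,0,0]],"fingers":[1,1,1,1,1,1,1,1]}'
python3 -m creep '{"rotation":[[0,0,0],[0,0,0],[0,0,0]],"delta_pos":[[0.15,0,0],[0.15,0,0],[0.15,0,0]],"fingers":[1,1,1]}'
python3 rel.py 0.467 -0.0594 0.155
python3 -m creep '{"rotation":[[0,0,0]],"delta_pos":[[0.15,0,0]],"fingers":[1]}'
python3 -m creep '{"rotation":[[0,0,0]],"delta_pos":[[0.15,0,0]],"fingers":[1]}'
```

```text
time: 6.3
tool_pos: [0.4334, -0.068, 0.1517]
tool_rot: [-0.002, 0.99, 0.139, -0.004]
force: [-0.7, -0.0, -0.3]
opening: -0.0001
finger_force: 0.0
time: 6.68
tool_pos: [0.4607, -0.0629, 0.1567]
tool_rot: [0.001, 0.99, 0.14, 0.002]
force: [0.1, 0.1, -0.5]
opening: -0.0001
finger_force: 0.4
t 6.675 pos [ 0.4607 -0.0629  0.1567] psi 16.04860084128264 F [ 0.0734  0.0568 -0.5148] M [-0.0118  0.1017  0.0051] open -0.00013271415184319958 grip 0.37203041603788733 j [-0.2869 -0.0786  2.0325  0.      1.1843  1.0038]
units [ 0.1401 -0.0333  0.0352] tool z [ 0.0032 -0.0009 -1.    ]
time: 6.8
tool_pos: [0.4647, -0.0618, 0.1563]
tool_rot: [0.001, 0.99, 0.14, -0.003]
force: [-9.1, -3.5, 7.6]
opening: -0.0003
finger_force: 6.6
time: 6.92
tool_pos: [0.4716, -0.0598, 0.1563]
tool_rot: [0.001, 0.99, 0.14, -0.003]
force: [-8.4, -3.4, 8.9]
opening: -0.0003
finger_force: 6.5
```

```bash
python3 -m creep '{"rotation":[[0,0,0],[0,0,0],[0,0,0]],"delta_pos":[[0.15,0,0],[0.15,0,0],[0.15,0,0]],"fingers":[1,1,1]}'
python3 - <<'E'
from h import *
fs=imaging.grab_frame("scene")
for d in imaging.trace(fs,"screw_bar")[:2]: print(d["confidence"],d["point"])
for d in imaging.trace(fs,"clamp_face")[:1]: m=np.argwhere(d["mask"]);print(d["confidence"],d["point"],m.min(0)[::-1],m.max(0)[::-1])
E
```

```text
time: 7.3
tool_pos: [0.4932, -0.0537, 0.1564]
tool_rot: [0.001, 0.99, 0.14, -0.003]
force: [-8.3, -3.8, 9.3]
opening: -0.0003
finger_force: 6.5
0.57 [186.4, 199.0]
0.82 [241.7, 211.6] [166 195] [324 230]
```

The bar now moves with the tool. Continuing.

```bash
python3 -m creep '{"rotation":[[0,0,0],[0,0,0],[0,0,0],[0,0,0],[0,0,0],[0,0,0],[0,0,0],[0,0,0]],"delta_pos":[[0.18,0,0],[0.18,0,0],[0.18,0,0],[0.18,0,0],[0.18,0,0],[0.18,0,0],[0.18,0,0],[0.18,0,0]],"fingers":[1,1,1,1,1,1,1,1]}'
python3 -m creep '{"rotation":[[0,0,0],[0,0,0],[0,0,0],[0,0,0]],"delta_pos":[[0.1,0,0],[0.1,0,0],[0.06,0,0],[0.06,0,0]],"fingers":[1,1,1,1]}'
```

```text
time: 8.45
tool_pos: [0.5607, -0.0345, 0.1563]
tool_rot: [0.001, 0.99, 0.14, -0.005]
force: [-14.0, -5.1, 11.0]
opening: -0.0001
finger_force: 8.9
time: 8.95
tool_pos: [0.5764, -0.03, 0.1563]
tool_rot: [0.001, 0.99, 0.14, -0.005]
force: [-11.7, -4.7, 10.1]
opening: 0.0
finger_force: 8.0
```

```bash
python3 -m creep '{"rotation":[[0,0,0],[0,0,0],[0,0,0]],"delta_pos":[[0.05,0,0],[0.05,0,0],[0.05,0,0]],"fingers":[1,1,1]}'
python3 -m creep '{"rotation":[[0,0,0],[0,0,0]],"delta_pos":[[0.04,0,0],[0.04,0,0]],"fingers":[1,1]}'
```

```text
time: 9.32
tool_pos: [0.5836, -0.028, 0.1564]
tool_rot: [0.001, 0.99, 0.14, -0.005]
force: [-11.5, -5.2, 9.6]
opening: -0.0001
finger_force: 7.9
time: 9.57
tool_pos: [0.5866, -0.0271, 0.1563]
tool_rot: [0.002, 0.99, 0.14, -0.006]
force: [-15.3, -6.4, 12.7]
opening: -0.0003
finger_force: 10.3
```

```bash
python3 -m creep '{"rotation":[[0,0,0],[0,0,0]],"delta_pos":[[0.03,0,0],[0.03,0,0]],"fingers":[1,1]}'
python3 -m creep '{"rotation":[[0,0,0],[0,0,0]],"delta_pos":[[0.03,0,0],[0.03,0,0]],"fingers":[1,1]}'
python3 -m creep '{"rotation":[[0,0,0]],"delta_pos":[[0.03,0,0]],"fingers":[1]}'
```

```text
time: 9.82
tool_pos: [0.5867, -0.0271, 0.1563]
tool_rot: [0.002, 0.99, 0.14, -0.009]
force: [-21.6, -7.2, 16.7]
opening: 0.0003
finger_force: 13.9
time: 10.07
tool_pos: [0.5963, -0.0241, 0.1572]
tool_rot: [0.001, 0.99, 0.14, -0.001]
force: [-4.5, -2.0, 7.9]
opening: 0.0002
finger_force: 3.9
time: 10.2
tool_pos: [0.5977, -0.0236, 0.1572]
tool_rot: [0.001, 0.99, 0.14, -0.001]
force: [-5.5, -2.3, 7.7]
opening: -0.0004
finger_force: 4.0
```

```bash
python3 - <<'E'
from h import *
np.set_printoptions(precision=4,suppress=True)
o=telemetry.get_obs(); w=wristify(imaging.grab_frame("wrist"),o); fs=imaging.grab_frame("scene")
a=cv2.resize(w["image"],(400,300)); b=cv2.resize(fs["image"][170:320,130:330],(400,300),interpolation=cv2.INTER_CUBIC)
cv2.imwrite("pics/both.png",cv2.cvtColor(np.hstack([a,b]),cv2.COLOR_RGB2BGR)); save(w,"wr1.png")
for n in ("screw_bar","clamp_face","rear_face","jar_blue_mid","jar_green_mid"):
  for nm,f in (("s",fs),("w",w)):
    for d in imaging.trace(f,n)[:1]: m=np.argwhere(d["mask"]);print(n,nm,round(d["confidence"],2),d["point"],m.min(0)[::-1],m.max(0)[::-1])
E
```

```text
screw_bar s 0.55 [180.4, 233.3] [159 228] [201 239]
screw_bar w 0.83 [553.9, 311.0] [545 297] [559 329]
clamp_face s 0.79 [237.0, 245.3] [160 228] [322 264]
clamp_face w 0.88 [279.3, 252.6] [  0 198] [559 329]
rear_face s 0.62 [237.4, 283.5] [166 265] [321 299]
rear_face w 0.66 [281.5, 53.3] [ 0 18] [559 108]
jar_blue_mid w 0.93 [437.0, 168.3] [315  70] [555 276]
jar_green_mid s 0.86 [265.6, 260.6] [252 244] [283 279]
jar_green_mid w 0.8 [134.9, 169.2] [17 69] [255 274]
```

View pics/both.png

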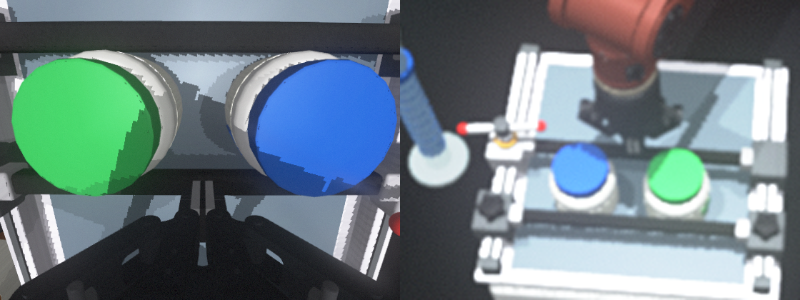

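```bash
python3 - <<'E'
from h import *
np.set_printoptions(precision=4,suppress=True)
o=telemetry.get_obs(); w=wristify(imaging.grab_frame("wrist"),o)
g=w["image"].mean(2)
for c in (235,255,275,285,330): print(c,[int(v) for v in g[20:120:3,c]],"|",[int(v) for v in g[222:300:3,c]])
mr=np.array([.6906,.0024,0]); yaw=.266; ex=np.array([np.cos(yaw),np.sin(yaw),0]); ey=np.array([-ex[1],ex[0],0])
# table: rows at col 255 -> along-ex position rel rear bar near face, for z .178 and .162
for r in range(30,280,10):
    print(r,[round(float(((atz(w,(255,r),z)-mr)@ex+.008)*1000),1) for z in (.178,.162)],end="; ")
print("tcp",((o["tool_pos"]-mr)@ex+.008)*1000)
E
```

```text
235 [180, 176, 179, 153, 52, 56, 59, 59, 60, 56, 58, 54, 55, 58, 57, 57, 52, 48, 69, 86, 168, 168, 192, 194, 193, 114, 108, 106, 117, 119, 121, 118, 117, 140] | [65, 68, 70, 69, 64, 33, 28, 26, 30, 25, 33, 34, 29, 29, 32, 33, 31, 76, 129, 132, 129, 127, 144, 147, 147, 144]
255 [184, 184, 182, 156, 54, 58, 57, 58, 57, 62, 60, 62, 59, 56, 59, 54, 57, 46, 73, 130, 173, 176, 188, 201, 201, 202, 203, 204, 204, 203, 205, 203, 139, 106] | [67, 69, 64, 70, 67, 36, 30, 24, 27, 32, 31, 23, 33, 34, 32, 28, 27, 28, 26, 33, 33, 31, 29, 30, 30, 28]
275 [188, 191, 191, 164, 56, 63, 61, 58, 60, 58, 59, 58, 60, 60, 61, 57, 52, 53, 76, 115, 181, 181, 183, 206, 206, 210, 207, 210, 210, 211, 208, 210, 208, 207] | [66, 70, 63, 72, 69, 33, 32, 23, 32, 28, 40, 79, 79, 79, 81, 78, 79, 80, 79, 80, 79, 81, 83, 76, 103, 29]
285 [190, 192, 191, 162, 57, 62, 64, 61, 60, 62, 58, 57, 60, 58, 53, 50, 58, 51, 72, 87, 181, 180, 193, 207, 207, 207, 210, 207, 209, 210, 206, 208, 206, 205] | [69, 64, 66, 65, 69, 32, 24, 25, 25, 29, 33, 27, 30, 18, 29, 25, 27, 29, 21, 27, 27, 31, 23, 23, 36, 30]
330 [185, 186, 186, 185, 55, 57, 60, 59, 59, 57, 61, 59, 59, 57, 56, 59, 58, 51, 63, 120, 166, 166, 167, 195, 187, 168, 167, 169, 170, 148, 108, 115, 119, 117] | [72, 68, 70, 68, 70, 40, 34, 31, 32, 33, 37, 31, 34, 26, 35, 30, 30, 37, 84, 143, 142, 141, 126, 86, 84, 83]
30 [18.5, 21.6]; 40 [14.9, 17.6]; 50 [11.2, 13.5]; 60 [7.5, 9.4]; 70 [3.7, 5.1]; 80 [-0.2, 0.8]; 90 [-4.1, -3.5]; 100 [-8.1, -8.0]; 110 [-12.2, -12.5]; 120 [-16.3, -17.1]; 130 [-20.5, -21.8]; 140 [-24.8, -26.6]; 150 [-29.2, -31.5]; 160 [-33.6, -36.4]; 170 [-38.2, -41.5]; 180 [-42.8, -46.6]; 190 [-47.5, -51.9]; 200 [-52.3, -57.2]; 210 [-57.2, -62.7]; 220 [-62.3, -68.3]; 230 [-67.4, -74.0]; 240 [-72.6, -79.8]; 250 [-78.0, -85.7]; 260 [-83.4, -91.8]; 270 [-89.0, -98.0]; tcp -88.25554607046604
```

```bash
python3 - <<'E'
import cv2
a=cv2.imread("pics/wr1.png")[200:320,180:390]
cv2.imwrite("pics/wr1c.png",cv2.resize(a,None,fx=3.8,fy=3.8,interpolation=cv2.INTER_CUBIC)*1)
E
```

```text
(no output)
```

View pics/wr1c.png

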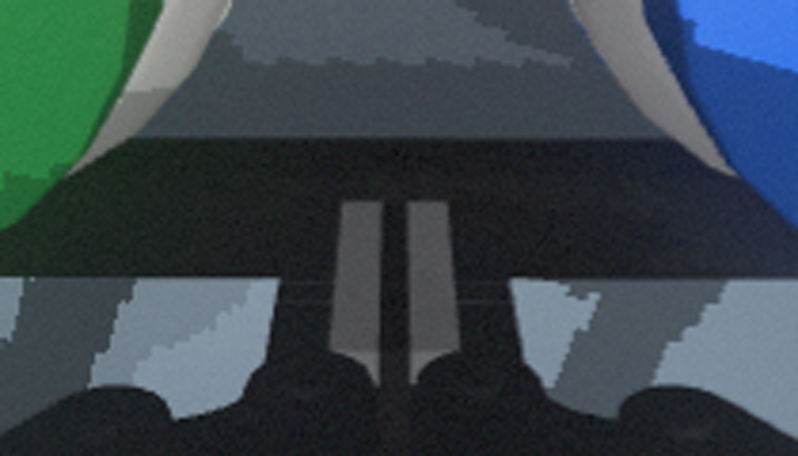

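The wrist crop shows the bar's far face edge at row ~237. Calibrated on the rear bar, that puts the bars about 80 mm apart, with both jars upright and snug. The fingertips now overlap the bar top, so the real tips are evidently higher than the TCP suggests; they rode up once the jars were tight. Next I lift and go to the screw.

```bash
python3 -m creep '{"rotation":[[0,0,0],[0,0,0],[0,0,0],[0,0,-1],[0,0,-1],[0,0,-1],[0,0,-1],[0,0,-1],[0,0,-1],[0,0,-1],[0,0,-1],[0,0,-1]],"delta_pos":[[0,0,-1],[0,0,-1],[0,0,-1],[0,0.9,0],[0.1,0.9,0],[0.15,0.9,0],[0.18,0.5,0],[0,0,0],[0,0,0],[0,0,0],[0,0,0],[0,0,0]],"fingers":[1,1,1,1,0.5,0,-1,-1,-1,-1,-1,-1]}'
python3 -m creep '{"rotation":[[0,0,-1],[0,0,-1],[0,0,-1],[0,0,-1],[0,0,-1],[0,0,-1],[0,0,-1],[0,0,0]],"delta_pos":[[0,0,0],[0,0,0],[0,0,0],[0,0,0],[0,0,0],[0,0,0],[0,0,0],[0,0,0]],"fingers":[-1,-1,-1,-1,-1,-1,-1,-1]}'
python3 rel.py 0.6435 -0.18 0.305 112
python3 - <<'E'
from h import *
np.set_printoptions(precision=4,suppress=True)
o=telemetry.get_obs(); w=wristify(imaging.grab_frame("wrist"),o); fs=imaging.grab_frame("scene")
a=cv2.resize(w["image"],(400,300)); b=cv2.resize(fs["image"][170:320,130:330],(400,300),interpolation=cv2.INTER_CUBIC)
cv2.imwrite("pics/b2.png",cv2.cvtColor(np.hstack([a,b]),cv2.COLOR_RGB2BGR))
hsv=cv2.cvtColor(w["image"],cv2.COLOR_RGB2HSV); m=(((hsv[...,0]<8)|(hsv[...,0]>172))&(hsv[...,1]>150)&(hsv[...,2]>80)).astype(np.uint8)
n,_,st,ce=cv2.connectedComponentsWithStats(m)
for i in range(1,n):
    if st[i,4]>40: print("red",st[i],ce[i],atz(w,ce[i],.2135))
print("tcp px",proj(w,o["tool_pos"]))
E
```

```text
time: 12.35
tool_pos: [0.6814, -0.1576, 0.3052]
tool_rot: [0.0, 0.818, 0.575, 0.0]
force: [0.2, 0.3, 0.4]
opening: 0.0855
finger_force: 0.0
time: 13.35
tool_pos: [0.6813, -0.1576, 0.3051]
tool_rot: [0.0, 0.559, 0.829, 0.0]
force: [0.0, -0.1, 0.4]
opening: 0.0856
finger_force: 0.0
t 13.35 pos [ 0.6813 -0.1576  0.3051] psi 111.97950732572794 F [ 0.0127 -0.0515  0.4095] M [-0.0426  0.0224  0.0151] open 0.08555643792855966 grip 0.0 j [-0.3277  0.3195  1.3126  0.0002  1.509  -0.7113]
units [-0.1323 -0.869   0.0022] tool z [ 0.0005  0.     -1.    ]
rz rows -0.0034154457120105044
red [225 145  15  14 143] [231.7762 151.8182] [ 0.6274 -0.1344  0.2135]
red [231 255  15  12 133] [238.4211 260.5338] [ 0.6644 -0.2234  0.2135]
tcp px [[283.8354 250.0865]]
```

View pics/b2.png

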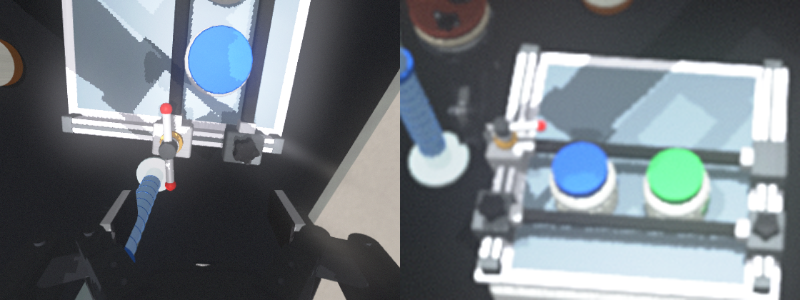

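Wrist view: red balls at (232,152) and (238,261), so the hub is at about (0.646,-0.179) with the handle lined up with tool x. The scene half shows the jars snug and upright. Moving over the hub, descending and closing.

```bash
python3 -m creep '{"rotation":[[0,0,0],[0,0,0],[0,0,0],[0,0,0],[0,0,0],[0,0,0]],"delta_pos":[[-0.13,-0.82,0],[0,0,0.8],[0,0,0.8],[0,0,0.4],[0,0,0.22],[0,0,0]],"fingers":[-1,-1,-1,-1,-1,-1]}'
python3 rel.py 0.6459 -0.1789 0.194
python3 -m creep '{"rotation":[[0,0,0],[0,0,0],[0,0,0],[0,0,0],[0,0,0]],"delta_pos":[[0,0,0],[0,0,0],[0,0,0],[0,0,0],[0,0,0]],"fingers":[0,0.3,0.5,1,1]}' 25
python3 rel.py 0.6459 -0.1789 0.194
```

```text
time: 14.2
tool_pos: [0.6454, -0.1792, 0.194]
tool_rot: [-0.0, 0.559, 0.829, -0.0]
force: [-0.3, -0.2, 0.1]
opening: 0.0857
finger_force: 0.0
t 14.2 pos [ 0.6454 -0.1792  0.194 ] psi 112.02865933594703 F [-0.3116 -0.1823  0.0792] M [-0.0222 -0.0247  0.0544] open 0.0856927077308996 grip 0.0 j [-0.3755  0.3232  1.5141 -0.      1.3045 -0.76  ]
units [ 0.0014  0.0115 -0.0001] tool z [-0.0002  0.     -1.    ]
time: 14.82
tool_pos: [0.6461, -0.1791, 0.1949]
tool_rot: [0.001, 0.559, 0.829, 0.001]
force: [2.1, 1.2, 2.1]
opening: 0.0196
finger_force: 24.4
t 14.825 pos [ 0.6461 -0.1791  0.1949] psi 112.03378439328188 F [2.1436 1.1759 2.0522] M [ 0.1937 -0.2891  0.0057] open 0.019636567525792705 grip 24.435033202171326 j [-0.3754  0.3222  1.5137  0.0009  1.3035 -0.7602]
units [ 0.0055 -0.0023  0.0176] tool z [ 0.0024 -0.     -1.    ]
```

Gripped the hub (opening 19.6 mm). Turning anticlockwise with light downward pressure, watching z for the drop.

```bash
python3 -m creep '{"rotation":[[0,0,-1],[0,0,-1],[0,0,-1],[0,0,-1],[0,0,-1],[0,0,-1],[0,0,-1]],"delta_pos":[[0,0,0.02],[0,0,0.02],[0,0,0],[0,0,0],[0,0,0],[0,0,0],[0,0,0]],"fingers":[1,1,1,1,1,1,1]}'
python3 rel.py 0.6459 -0.1789 0.194
python3 -m creep '{"rotation":[[0,0,-0.5],[0,0,-0.5]],"delta_pos":[[0,0,0],[0,0,0]],"fingers":[1,1]}'
```

```text
time: 15.7
tool_pos: [0.6471, -0.1783, 0.1952]
tool_rot: [0.002, 0.223, 0.975, 0.001]
force: [0.3, 3.8, 8.3]
opening: 0.0195
finger_force: 24.9
t 15.7 pos [ 0.6471 -0.1783  0.1952] psi 154.22015827640098 F [0.2762 3.8183 8.3246] M [ 0.638  -0.0961 -0.1203] open 0.019534613332680716 grip 24.939596951007843 j [-0.3747  0.322   1.5134  0.0029  1.3021 -1.4963]
units [ 0.0158 -0.0208  0.023 ] tool z [ 0.0049  0.001  -1.    ]
time: 15.95
tool_pos: [0.6472, -0.1781, 0.1953]
tool_rot: [0.002, 0.173, 0.985, 0.001]
force: [1.0, 4.8, 7.7]
opening: 0.0189
finger_force: 24.9
```

```bash
for i in 1 2 3; do python3 -m creep '{"rotation":[[0,0,-0.4],[0,0,-0.4]],"delta_pos":[[0,0,0],[0,0,0]],"fingers":[1,1]}' | egrep 'time|pos|^force|rot'; done
```

```text
time: 16.2
tool_pos: [0.6472, -0.178, 0.1953]
tool_rot: [0.003, 0.131, 0.991, 0.001]
force: [0.9, 4.0, 6.8]
time: 16.45
tool_pos: [0.6472, -0.1778, 0.1941]
tool_rot: [0.003, 0.089, 0.996, 0.001]
force: [3.9, 3.6, -1.1]
time: 16.7
tool_pos: [0.6471, -0.1777, 0.1917]
tool_rot: [0.002, 0.048, 0.999, 0.001]
force: [6.2, 3.1, -2.8]
```

The vertical force flipped and the tool sank, so the thread start has dropped. I release the hub briefly so it falls freely, then measure with the wrist camera.

```bash
python3 -m creep '{"rotation":[[0,0,0],[0,0,0],[0,0,0]],"delta_pos":[[0,0,0],[0,0,0],[0,0,0]],"fingers":[0,0,0]}'
python3 rel.py 0.6459 -0.1789 0.190
python3 - <<'E'
from h import *
np.set_printoptions(precision=4,suppress=True)
o=telemetry.get_obs(); w=wristify(imaging.grab_frame("wrist"),o); fs=imaging.grab_frame("scene"); ft=imaging.grab_frame("top")
c={}
for nm,f in (("w",w),("s",fs),("t",ft)):
    save(f,"dr_%s.png"%nm)
    hsv=cv2.cvtColor(f["image"],cv2.COLOR_RGB2HSV); m=(((hsv[...,0]<5)|(hsv[...,0]>174))&(hsv[...,1]>170)&(hsv[...,2]>90)).astype(np.uint8)
    n,_,st,ce=cv2.connectedComponentsWithStats(m)
    for i in range(1,n):
        if st[i,4]>(8 if nm!="w" else 60) and st[i,4]<4000:
            print(nm,st[i],ce[i],atz(f,ce[i],.2146),atz(f,ce[i],.2086))
E
```

```text
time: 17.08
tool_pos: [0.6448, -0.1795, 0.1919]
tool_rot: [-0.0, 0.049, 0.999, -0.0]
force: [-0.0, 0.4, -0.7]
opening: 0.0425
finger_force: 0.0
t 17.075 pos [ 0.6448 -0.1795  0.1919] psi 174.4048489064533 F [-0.0169  0.3662 -0.6828] M [-0.0043  0.0378  0.0124] open 0.04249090400336632 grip 0.0 j [-0.3761  0.3242  1.5168 -0.0005  1.3012 -1.8491]
units [-0.0211  0.0145  0.0374] tool z [-0.0008 -0.0002 -1.    ]
w [276 335  24  20 309] [287.4434 345.0097] [ 0.6896 -0.1823  0.2146] [ 0.6949 -0.1827  0.2086]
```

```bash
python3 - <<'E'
from h import *
np.set_printoptions(precision=1,suppress=True)
o=telemetry.get_obs(); fr={"w":wristify(imaging.grab_frame("wrist"),o),"s":imaging.grab_frame("scene"),"t":imaging.grab_frame("top")}
a=np.radians(-5.6); u=np.array([np.cos(a),np.sin(a),0])*.047; ax=np.array([.6475,-.1785,0])
for k,f in fr.items():
    hsv=cv2.cvtColor(f["image"],cv2.COLOR_RGB2HSV); m=(((hsv[...,0]<8)|(hsv[...,0]>170))&(hsv[...,1]>100)&(hsv[...,2]>40)).astype(np.uint8)
    n,_,st,ce=cv2.connectedComponentsWithStats(m)
    for z in (.2146,.2086): print(k,z,[p for p in proj(f,[ax+u+[0,0,z],ax-u+[0,0,z]])])
    for i in range(1,n):
        if st[i,4]>6: print("  red",st[i],ce[i])
E
```

```text
w 0.2146 [array([286.6, 351.6]), array([287.2, 183.6])]
w 0.2086 [array([286.5, 343.8]), array([287.1, 180.5])]
  red [273 162  29  27 633] [287.2 175.4]
  red [275 332  26  23 367] [287.3 344. ]
s 0.2146 [array([169.6, 249.7]), array([189.8, 219.2])]
s 0.2086 [array([170.1, 250.8]), array([190.1, 220.4])]
  red [  118     0   199   186 11580] [207.3  91.6]
  red [ 294    0  100  144 7932] [344.2  74.1]
  red [396   0  14  81 176] [405.5  37.6]
  red [300  31   8  16  17] [303.2  38.4]
  red [168 247   6   6  29] [170.3 249.7]
t 0.2146 [array([385.1,  87.4]), array([381.8, 133.9])]
t 0.2086 [array([384.4,  88.4]), array([381.1, 134.6])]
  red [  144     4   348   416 42207] [370.9 250.8]
```

The support under the screw vanished (Fz +7 N → −3 N, tool sank 3.6 mm), which indicates a drop. To confirm before turning clockwise, I recentre, regrip and tug upward: a started thread resists.

```bash
python3 -m creep '{"rotation":[[0,0,0],[0,0,0],[0,0,0],[0,0,0]],"delta_pos":[[-0.05,0.03,-0.08],[0,0,0],[0,0,0],[0,0,0]],"fingers":[0,1,1,1]}' 40
python3 rel.py 0.6475 -0.178 0.196
python3 -m creep '{"rotation":[[0,0,0],[0,0,0]],"delta_pos":[[0,0,-0.06],[0,0,0]],"fingers":[1,1]}'
```

```text
time: 17.88
tool_pos: [0.6483, -0.1777, 0.1967]
tool_rot: [0.001, 0.049, 0.999, 0.0]
force: [0.1, 1.5, 2.3]
opening: 0.0167
finger_force: 39.0
t 17.875 pos [ 0.6483 -0.1777  0.1967] psi 174.43652665270102 F [0.1378 1.5267 2.3478] M [ 0.2641 -0.0525  0.0165] open 0.016709596665559774 grip 38.99333417415619 j [-0.3723  0.3251  1.5064  0.0008  1.3091 -1.8462]
units [ 0.0154 -0.0068  0.0147] tool z [ 0.0013  0.0003 -1.    ]
time: 18.12
tool_pos: [0.6482, -0.1777, 0.1984]
tool_rot: [0.0, 0.049, 0.999, 0.0]
force: [3.9, 0.9, -2.7]
opening: 0.0165
finger_force: 39.1
```

```bash
python3 -m creep '{"rotation":[[0,0,0],[0,0,0]],"delta_pos":[[0,0,-0.05],[0,0,0]],"fingers":[1,1]}'
```

```text
time: 18.38
tool_pos: [0.6481, -0.1778, 0.2015]
tool_rot: [0.0, 0.049, 0.999, 0.0]
force: [4.5, 1.5, -2.2]
opening: 0.0166
finger_force: 39.3
```

The tug is inconclusive: the force levelled off near −2.5 N. I release, rise and compare the ball separation with the one measured before the drop.

```bash
cat > sep.py <<'E'
from h import *
np.set_printoptions(precision=4,suppress=True)
o=telemetry.get_obs(); w=wristify(imaging.grab_frame("wrist"),o)
hsv=cv2.cvtColor(w["image"],cv2.COLOR_RGB2HSV); m=(((hsv[...,0]<8)|(hsv[...,0]>172))&(hsv[...,1]>150)&(hsv[...,2]>80)).astype(np.uint8)
n,_,st,ce=cv2.connectedComponentsWithStats(m); B=[]
for i in range(1,n):
    if 40<st[i,4]<2000: print(st[i],ce[i]); B.append(ce[i])
if len(B)==2:
    for z in (.2135,.2086,.203):
        p,q=[atz(w,b,z) for b in B]; d=q-p; print(z,"sep mm",1000*np.linalg.norm(d),"mid",(p+q)/2,"ang",np.degrees(np.arctan2(d[1],d[0])))
print("tcp",o["tool_pos"],"t",o["time"])
E
python3 -m creep '{"rotation":[[0,0,0],[0,0,0],[0,0,0],[0,0,0]],"delta_pos":[[0,0,0],[0,0,0],[0,0,-0.8],[0,0,0]],"fingers":[0,-1,-1,-1]}' >/dev/null
python3 sep.py
python3 -m creep '{"rotation":[[0,0,0],[0,0,0],[0,0,0]],"delta_pos":[[0,0.4,-0.7],[-0.3,0.4,-0.6],[0,0,0]],"fingers":[-1,-1,-1]}' >/dev/null
python3 sep.py
```

```text
[277 147  17  11  82] [284.9878 153.7927]
[277 276  19  15 206] [285.9175 283.0874]
0.2135 sep mm 90.66842566042213 mid [ 0.6458 -0.1783  0.2135] ang -5.085731276257138
0.2086 sep mm 92.94140436230632 mid [ 0.6477 -0.1785  0.2086] ang -5.085731276257143
0.203 sep mm 95.539094307317 mid [ 0.6499 -0.1787  0.203 ] ang -5.085731276257156
tcp [ 0.6498 -0.1794  0.2466] t 18.875
[231 225  16  12 142] [238.5423 230.7887]
tcp [ 0.6682 -0.1391  0.3091] t 19.3
```

The separation shrank from 96.4 to 90.7 mm at the same assumed height, so the handle sits clearly lower and the thread has dropped. Handle at −5° world, so about 5.93 rad. Regripping lower.

```bash
python3 rel.py 0.6478 -0.1783 0.1905
```

```text
t 19.35 pos [ 0.6667 -0.1396  0.3066] psi 174.49000747892515 F [ 0.6785 -0.1452  0.0507] M [-0.0278  0.0088 -0.0484] open 0.08575526989243237 grip 0.0 j [-0.309   0.2791  1.3602 -0.001   1.5018 -1.7835]
units [ 0.3024 -0.8034  2.3228] tool z [ 0.0002 -0.0011 -1.    ]
```

```bash
python3 -m creep '{"rotation":[[0,0,0],[0,0,0],[0,0,0],[0,0,0],[0,0,0],[0,0,0],[0,0,0],[0,0,0],[0,0,0]],"delta_pos":[[0.3,-0.8,0],[0,0,0.9],[0,0,0.8],[0,0,0.45],[0,0,0.17],[0,0,0],[0,0,0],[0,0,0],[0,0,0]],"fingers":[-1,-1,-1,-1,-0.5,0,0.5,1,1]}' 30
python3 rel.py 0.6478 -0.1783 0.1905
```

```text
time: 20.48
tool_pos: [0.6487, -0.1778, 0.1924]
tool_rot: [0.001, 0.048, 0.999, -0.0]
force: [0.2, 1.5, 3.2]
opening: 0.0188
finger_force: 29.4
t 20.475 pos [ 0.6487 -0.1778  0.1924] psi 174.44829022579754 F [0.1964 1.4787 3.1818] M [0.265  0.0248 0.0102] open 0.018809466230547967 grip 29.365191757678986 j [-0.3721  0.3285  1.5103  0.0006  1.3001 -1.8462]
units [ 0.0181 -0.0111  0.0374] tool z [ 0.0026 -0.0004 -1.    ]
```

```bash
python3 -m creep '{"rotation":[[0,0,1],[0,0,1],[0,0,1],[0,0,1],[0,0,1],[0,0,1],[0,0,1],[0,0,1],[0,0,1],[0,0,1],[0,0,1],[0,0,1]],"delta_pos":[[0,0,0.002],[0,0,0.002],[0,0,0.002],[0,0,0.002],[0,0,0.002],[0,0,0.002],[0,0,0.002],[0,0,0.002],[0,0,0.002],[0,0,0.002],[0,0,0.002],[0,0,0.002]],"fingers":[1,1,1,1,1,1,1,1,1,1,1,1]}'
python3 rel.py 0.6478 -0.1783 0.1905; python3 sep.py
```

```text
time: 21.98
tool_pos: [0.6464, -0.1805, 0.191]
tool_rot: [0.0, 0.628, 0.779, -0.003]
force: [-5.6, -4.1, 5.1]
opening: 0.0187
finger_force: 29.6
t 21.975 pos [ 0.6464 -0.1805  0.191 ] psi 102.2500689861358 F [-5.5979 -4.0797  5.1112] M [-0.5856  1.0364  0.1066] open 0.018690568462992923 grip 29.589293003082275 j [-0.3741  0.3292  1.5121 -0.0057  1.3014 -0.5864]
units [0.036  0.0375 0.0094] tool z [-0.003  -0.0047 -1.    ]
[269 157  26  24 371] [282.4501 168.8221]
[272 327  25  21 337] [284.0979 338.2849]
0.2135 sep mm 92.34145445292229 mid [ 0.6453 -0.1759  0.2135] ang -77.2619354328191
0.2086 sep mm 95.57021497306216 mid [ 0.6458 -0.1784  0.2086] ang -77.26193543281912
0.203 sep mm 99.2602269960792 mid [ 0.6464 -0.1813  0.203 ] ang -77.26193543281913
tcp [ 0.6464 -0.1805  0.191 ] t 21.975
```

```bash
python3 -m creep '{"rotation":[[0,0,1],[0,0,1],[0,0,1],[0,0,1],[0,0,1],[0,0,1],[0,0,1],[0,0,1],[0,0,1],[0,0,1],[0,0,1],[0,0,1]],"delta_pos":[[0,0,0.002],[0,0,0.002],[0,0,0.002],[0,0,0.002],[0,0,0.002],[0,0,0.002],[0,0,0.002],[0,0,0.002],[0,0,0.002],[0,0,0.002],[0,0,0.002],[0,0,0.002]],"fingers":[1,1,1,1,1,1,1,1,1,1,1,1]}'
python3 rel.py 0.6478 -0.1783 0.1905; python3 sep.py
```

```text
time: 23.52
tool_pos: [0.6434, -0.1789, 0.1894]
tool_rot: [-0.001, 0.965, 0.261, -0.005]
force: [-12.0, 0.6, 9.1]
opening: 0.0185
finger_force: 30.0
t 23.525 pos [ 0.6434 -0.1789  0.1894] psi 30.261283838331515 F [-11.9965   0.641    9.0789] M [0.0646 2.0787 0.1691] open 0.018495797248942892 grip 29.980621933937073 j [-0.3738  0.3292  1.5151 -0.0052  1.3066  0.6702]
units [ 0.0827  0.0339 -0.0225] tool z [-0.0106 -0.0012 -0.9999]
[268 157  28  26 533] [281.6829 170.122 ]
[273 330  24  19 289] [284.5813 339.1211]
0.2135 sep mm 91.50589356179543 mid [ 0.6482 -0.1767  0.2135] ang -148.87993373546817
0.2086 sep mm 94.75238646782881 mid [ 0.6459 -0.1781  0.2086] ang -148.87993373546817
0.203 sep mm 98.46266407472424 mid [ 0.6433 -0.1796  0.203 ] ang -148.8799337354682
tcp [ 0.6434 -0.1789  0.1894] t 23.525
```

The handle follows (now about 3.4 rad) and the thread is running down normally. I turn to ψ≈18°, release, and regrasp half a turn on.

```bash
python3 -m creep '{"rotation":[[0,0,1],[0,0,1],[0,0,0],[0,0,0],[0,0,0],[0,0,-1],[0,0,-1],[0,0,-1],[0,0,-1],[0,0,-1],[0,0,-1],[0,0,-1]],"delta_pos":[[0,0,0],[0,0,0],[0,0,0],[0,0,0],[0,0,-1],[0,0,0],[0,0,0],[0,0,0],[0,0,0],[0,0,0],[0,0,0],[0,0,0]],"fingers":[1,1,0,-0.5,-1,-1,-1,-1,-1,-1,-1,-1]}' >/dev/null
python3 -m creep '{"rotation":[[0,0,-1],[0,0,-1],[0,0,-1],[0,0,-1],[0,0,-1],[0,0,-1],[0,0,-1],[0,0,-1],[0,0,-1],[0,0,-1],[0,0,-1],[0,0,-1]],"delta_pos":[[0,0,0],[0,0,0],[0,0,0],[0,0,0],[0,0,0],[0,0,0],[0,0,0],[0,0,0],[0,0,0],[0,0,0],[0,0,0],[0,0,0]],"fingers":[-1,-1,-1,-1,-1,-1,-1,-1,-1,-1,-1,-1]}' >/dev/null
python3 -m creep '{"rotation":[[0,0,-1],[0,0,-1],[0,0,-1],[0,0,-1],[0,0,-1],[0,0,-1],[0,0,-1],[0,0,-1],[0,0,-1],[0,0,-1],[0,0,-1],[0,0,0]],"delta_pos":[[0,0,0],[0,0,0],[0,0,0],[0,0,0],[0,0,0],[0,0,0],[0,0,0],[0,0,0],[0,0,0],[0,0,0],[0,0,0],[0,0,0]],"fingers":[-1,-1,-1,-1,-1,-1,-1,-1,-1,-1,-1,-1]}'
python3 rel.py 0.6464 -0.1777 0.1895 198; python3 sep.py
```

```text
time: 28.08
tool_pos: [0.6481, -0.178, 0.238]
tool_rot: [0.0, -0.16, 0.987, -0.0]
force: [-0.2, 0.8, -0.6]
opening: 0.0854
finger_force: 0.0
t 28.075 pos [ 0.6481 -0.178   0.238 ] psi -161.61081293004463 F [-0.2164  0.8169 -0.5619] M [-0.0153 -0.0146 -0.0108] open 0.08544091432741602 grip 0.0 j [-0.3724  0.2954  1.4658 -0.0001  1.3798 -2.2641]
units [0.0307 0.0176 0.9705] tool z [ 0.0004 -0.0002 -1.    ]
rz rows -59.93513548834077
[276 150  16  14  91] [281.6264 158.989 ]
[276 285  20  14 200] [285.345 291.385]
0.2135 sep mm 89.83471384648242 mid [ 0.6452 -0.1795  0.2135] ang 19.889376817731947
0.2086 sep mm 92.18276519508844 mid [ 0.6471 -0.1788  0.2086] ang 19.889376817731954
0.203 sep mm 94.86625245063834 mid [ 0.6492 -0.1781  0.203 ] ang 19.88937681773195
tcp [ 0.6481 -0.178   0.238 ] t 28.075
```

```bash
python3 -m creep '{"rotation":[[0,0,0],[0,0,0],[0,0,0],[0,0,0],[0,0,0],[0,0,0],[0,0,0]],"delta_pos":[[0.03,0.02,0.5],[0,0,0.41],[0,0,0],[0,0,0],[0,0,0],[0,0,0],[0,0,0]],"fingers":[-1,-1,-0.5,0,0.5,1,1]}' 30
python3 -m creep '{"rotation":[[0,0,1],[0,0,1],[0,0,1],[0,0,1],[0,0,1],[0,0,1],[0,0,1],[0,0,1],[0,0,1],[0,0,1],[0,0,1],[0,0,1]],"delta_pos":[[0,0,0.001],[0,0,0.001],[0,0,0.001],[0,0,0.001],[0,0,0.001],[0,0,0.001],[0,0,0.001],[0,0,0.001],[0,0,0.001],[0,0,0.001],[0,0,0.001],[0,0,0.001]],"fingers":[1,1,1,1,1,1,1,1,1,1,1,1]}'
python3 rel.py 0.6464 -0.1777 0.1895; python3 sep.py
```

```text
time: 29.0
tool_pos: [0.6466, -0.1772, 0.194]
tool_rot: [0.001, -0.16, 0.987, 0.0]
force: [-1.0, 2.3, 3.4]
opening: 0.0176
finger_force: 29.2
time: 30.5
tool_pos: [0.6463, -0.1781, 0.1929]
tool_rot: [0.001, 0.452, 0.892, -0.0]
force: [-1.5, 0.3, 2.6]
opening: 0.0175
finger_force: 29.2
t 30.5 pos [ 0.6463 -0.1781  0.1929] psi 126.25207823784044 F [-1.5389  0.3358  2.5788] M [-0.0063  0.0815  0.0163] open 0.017525825312383402 grip 29.218411445617676 j [-0.373   0.3244  1.5147 -0.001   1.3012 -1.0054]
units [0.005  0.0054 0.0676] tool z [ 0.0009 -0.0014 -1.    ]
[269 158  28  26 559] [282.0733 170.9821]
[273 325  24  21 322] [284.587  336.2484]
0.2135 sep mm 91.08698911959922 mid [ 0.6437 -0.175   0.2135] ang -52.97080845688081
0.2086 sep mm 94.22527845098739 mid [ 0.6452 -0.1771  0.2086] ang -52.970808456880725
0.203 sep mm 97.81189482971646 mid [ 0.647  -0.1795  0.203 ] ang -52.97080845688078
tcp [ 0.6463 -0.1781  0.1929] t 30.5
```

```bash
python3 -m creep '{"rotation":[[0,0,1],[0,0,1],[0,0,1],[0,0,1],[0,0,1],[0,0,1],[0,0,1],[0,0,1],[0,0,1],[0,0,1],[0,0,1],[0,0,1]],"delta_pos":[[0,0,0.001],[0,0,0.001],[0,0,0.001],[0,0,0.001],[0,0,0.001],[0,0,0.001],[0,0,0.001],[0,0,0.001],[0,0,0.001],[0,0,0.001],[0,0,0.001],[0,0,0.001]],"fingers":[1,1,1,1,1,1,1,1,1,1,1,1]}'
python3 -m creep '{"rotation":[[0,0,1],[0,0,1],[0,0,1],[0,0,1],[0,0,1]],"delta_pos":[[0,0,0],[0,0,0],[0,0,0],[0,0,0],[0,0,0]],"fingers":[1,1,1,1,1]}'
python3 rel.py 0.6464 -0.1777 0.1895; python3 sep.py
```

```text
time: 32.05
tool_pos: [0.6454, -0.178, 0.1917]
tool_rot: [0.0, 0.89, 0.457, -0.001]
force: [-2.3, 0.3, 2.7]
opening: 0.0177
finger_force: 29.2
time: 32.67
tool_pos: [0.6451, -0.1777, 0.1913]
tool_rot: [-0.0, 0.978, 0.211, -0.001]
force: [-2.2, 0.4, 1.6]
opening: 0.0172
finger_force: 29.2
t 32.675 pos [ 0.6451 -0.1777  0.1913] psi 24.333100982520726 F [-2.1707  0.3577  1.5536] M [0.0358 0.4388 0.1101] open 0.01719907499353319 grip 29.22920912504196 j [-0.373   0.3253  1.5165 -0.0011  1.3017  0.7734]
units [0.0229 0.011  0.0358] tool z [-0.0022 -0.0002 -1.    ]
[269 160  27  24 476] [282.292  172.0714]
[273 327  24  19 278] [284.7662 336.4137]
0.2135 sep mm 89.69969653285627 mid [ 0.6497 -0.1763  0.2135] ang -154.8871571829645
0.2086 sep mm 92.82592003258497 mid [ 0.6473 -0.1774  0.2086] ang -154.8871571829645
0.203 sep mm 96.39874688941781 mid [ 0.6446 -0.1787  0.203 ] ang -154.8871571829645
tcp [ 0.6451 -0.1777  0.1913] t 32.675
```

```bash
python3 -m creep '{"rotation":[[0,0,1],[0,0,0.7]],"delta_pos":[[0,0,0],[0,0,0]],"fingers":[1,1]}' >/dev/null; python3 rel.py 0.6464 -0.1777 0.1895 |head -1
python3 -m creep '{"rotation":[[0,0,0.5],[0,0,0.5]],"delta_pos":[[0,0,0],[0,0,0]],"fingers":[1,1]}' >/dev/null; python3 rel.py 0.6464 -0.1777 0.1895 | head -1
python3 sep.py
```

```text
t 32.975 pos [ 0.6451 -0.1776  0.1911] psi 14.257109447583495 F [-2.8091  0.5336  1.8743] M [0.129  0.4506 0.1591] open 0.017567758284076078 grip 29.243573248386383 j [-0.373   0.3254  1.5167 -0.0009  1.3018  0.9492]
t 33.225 pos [ 0.6455 -0.1774  0.1911] psi 8.361276472579078 F [5.1072 1.4148 0.7638] M [ 0.2864 -0.8431 -0.0252] open 0.017605842235677908 grip 29.250991344451904 j [-0.3727  0.3255  1.5166 -0.0003  1.3007  1.0522]
[257 161  27  25 510] [269.8569 173.7667]
[283 326  22  20 259] [294.4595 336.8108]
0.2135 sep mm 89.80776064730976 mid [ 0.65   -0.1773  0.2135] ang -163.96225187812405
0.2086 sep mm 92.93974788961818 mid [ 0.6474 -0.1777  0.2086] ang -163.96225187812402
0.203 sep mm 96.51916188082797 mid [ 0.6445 -0.1781  0.203 ] ang -163.96225187812402
tcp [ 0.6455 -0.1774  0.1911] t 33.225
```

The handle stops at 16° (the rail direction) while the tool turned on to 8°, so it is at the home stop. I release, retreat and verify with the cameras.

```bash
python3 -m creep '{"rotation":[[0,0,0.6],[0,0,0],[0,0,0],[0,0,0],[0,0,0],[0,0,0],[0,0,0],[0,0,0]],"delta_pos":[[0,0,0.02],[0,0,0],[0,0,0],[0,0,-0.6],[0,0,-1],[0,0,-1],[-0.6,0,0],[0,0,0]],"fingers":[1,0,-1,-1,-1,-1,-1,-1]}'
python3 sep.py
python3 -m creep '{"rotation":[[0,0,0],[0,0,0],[0,0,0],[0,0,0],[0,0,0],[0,0,0]],"delta_pos":[[-1,0,0],[-1,0,0],[-1,0,0],[-1,0,0],[-0.5,0,0],[0,0,0]],"fingers":[-1,-1,-1,-1,-1,-1]}'
python3 - <<'E'
from h import *
np.set_printoptions(precision=4,suppress=True)
fs=imaging.grab_frame("scene"); ft=imaging.grab_frame("top")
P=[]
for f in (ft,fs):
    hsv=cv2.cvtColor(f["image"],cv2.COLOR_RGB2HSV); m=(((hsv[...,0]<5)|(hsv[...,0]>174))&(hsv[...,1]>150)&(hsv[...,2]>90)).astype(np.uint8)
    n,_,st,ce=cv2.connectedComponentsWithStats(m)
    for i in range(1,n):
        if 8<st[i,4]<80: print(st[i],ce[i],atz(f,ce[i],.203))
mr=np.array([.6906,.0024,0]); yaw=.266; ex=np.array([np.cos(yaw),np.sin(yaw),0]); ey=np.array([-ex[1],ex[0],0])
# dark profile along ex through midline (v=0) at z=.178 in both cams
for v in (0,-.005,.11):
  for nm,f in (("t",ft),("s",fs)):
    g=cv2.GaussianBlur(f["image"].mean(2).astype(np.float32),(0,0),.6); s=np.arange(-.13,.03,.004)
    p=proj(f,[mr+ex*a+ey*v+[0,0,.178] for a in s]).astype(np.float32)
    val=cv2.remap(g,p[:,0].reshape(1,-1),p[:,1].reshape(1,-1),cv2.INTER_LINEAR)[0]
    print(nm,v,[(int(a*1000),int(x)) for a,x in zip(s,val)])
for nm,f in (("t",ft),("s",fs)):
    hsv=cv2.cvtColor(f["image"],cv2.COLOR_RGB2HSV)
    for c,lo,hi in (("green",50,80),("blue",100,120)):
        m=((hsv[...,0]>lo)&(hsv[...,0]<hi)&(hsv[...,1]>140)&(hsv[...,2]>70)).astype(np.uint8); n,_,st,ce=cv2.connectedComponentsWithStats(m)
        for i in np.argsort(-st[1:,4])[:3]+1:
            q=atz(f,ce[i],.217); print(nm,c,st[i],"rel rear face",((q-mr)@ex+.008),(q-mr)@ey)
    for nme in ("cylinder_mid","flask_mid","reagent_mid"):
        print(nme,[(round(d["confidence"],2),d["point"]) for d in imaging.trace(f,nme)[:4]])
E
```

```text
time: 34.28
tool_pos: [0.6154, -0.1803, 0.3214]
tool_rot: [0.0, 0.999, 0.04, 0.001]
force: [0.2, 1.0, 0.0]
opening: 0.0855
finger_force: 0.0
[265  99  14  12  88] [272.4773 104.    ]
tcp [ 0.6154 -0.1803  0.3214] t 34.275
time: 35.08
tool_pos: [0.3912, -0.1982, 0.3197]
tool_rot: [-0.0, 0.999, 0.04, -0.0]
force: [0.6, 0.0, -0.5]
opening: 0.0855
finger_force: 0.0
[374  87   6   6  28] [376.2143  89.4643] [ 0.6943 -0.1678  0.203 ]
[388 132   6   7  29] [390.6897 135.1034] [ 0.6007 -0.1943  0.203 ]
[176 252   5   3  11] [177.5455 252.7273] [ 0.6906 -0.1661  0.203 ]
t 0 [(-130, 174), (-126, 174), (-122, 174), (-118, 174), (-113, 168), (-109, 137), (-105, 77), (-101, 40), (-97, 32), (-93, 37), (-89, 37), (-85, 86), (-81, 153), (-77, 145), (-73, 140), (-69, 139), (-65, 139), (-61, 138), (-57, 138), (-53, 137), (-49, 137), (-45, 144), (-41, 154), (-37, 161), (-33, 161), (-29, 160), (-25, 160), (-21, 149), (-17, 124), (-13, 75), (-9, 58), (-5, 27), (-1, 33), (2, 37), (6, 37), (10, 86), (14, 151), (18, 154), (22, 153), (26, 153)]
s 0 [(-130, 212), (-126, 212), (-122, 211), (-118, 212), (-113, 
[... 2952 characters left out ...]
 [178.3, 219.7])]
s green [259 267   3   2   3] rel rear face -0.007144468986138568 0.04218454792691799
s green [278 249   2   3   3] rel rear face -0.05717154225176486 0.08206796491463654
s green [273 267   3   2   3] rel rear face -0.009911319384630541 0.0751531996569355
s blue [206 242  27  26 566] rel rear face -0.03507526377735 -0.05822433669207749
s blue [411 168  17  15 193] rel rear face -0.3065716079178718 0.4303498948991034
s blue [368 172  17  15 187] rel rear face -0.28546157532786504 0.3171099454591991
cylinder_mid [(0.74, [250.3, 264.1]), (0.64, [133.9, 227.1])]
flask_mid [(0.55, [353.7, 301.5])]
reagent_mid [(0.94, [232.9, 150.0]), (0.9, [362.5, 243.2]), (0.8, [367.7, 198.3])]
```

The pitch between bar edges is 96 mm, so the gap is 80 mm. The handle lies along the rails (15.8° against 15.2°), and its ball separation matches the home height. The glassware is where it was. Handing in.

```bash
python3 -c "
from rig import bot; print(bot.sign_off())"
```

```text
the job is handed in; nothing more can be done
None
```

I handed the job in at about 35 s of the 67 s limit; the rig gave no verdict back. By my measurements both jars are snug at a gap of about 80 mm, the screw dropped its thread start before I drove it home, and the glassware did not move.

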